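Step the desk week dial round to its start mark

ROBOT

A 7-joint arm with a two-finger parallel gripper is mounted at the origin on the work surface. World frame = base frame: x ahead of the robot, y to its left, z up, the work surface at z = 0. Lengths are in m, angles in rad, forces in N, time in s.
With the tool pointing down it reaches from about 0.425 to 0.925 m from the base axis. Payload 6.8 kg.
Tool frame: the origin (TCP) lies midway between the tips of the shut fingers; the grasp point (between the pads) lies 19 mm behind it; z points along the fingers, y is the line along which they close (so a half turn about z gives the same grasp; the last joint's range is limited). The gripper opens to 85 mm and grips with 20 to 120 N. Pads are 22 mm wide; open, the fingers measure 114 mm over their backs; the gripper's body (76 mm by 85 mm) begins 54 mm behind the grasp point. The pads swing forward as they close: fully open they stand 13 mm farther back than shut.
Start: joints at [1.205, 0.477, 0.022, 1.555, -0.011, 1.109, -0.083], TCP at [0.172, -0.653, 0.231] pointing down, gripper open.
Joint ranges: [-2.96, 2.96], [-0.34, 2.1], [-1.41, 1.46], [0.24, 2.44], [-1.37, 4.51], [0.17, 1.92], [-2.96, 2.96]. Speed limits (rad/s): [2.39, 2.39, 3.14, 3.14, 3.14, 3.14, 3.14].

INTERFACE

Orientations are given as a unit quaternion [w, x, y, z].
In Python, from cell import env, kinematics, monitor, cams, spot_in, mark_of gives the robot as it stands. Calls block until the motion is done:
- env.reach(position, orientation): joint-space move of the TCP to a pose.
- env.movel(position, velocity=0.15, rot=None, stop_force=None): straight line of the TCP; rot=None keeps the orientation; velocity is the mean speed in m/s. With stop_force (N) it stops when the force on the tool has changed by that much, and returns True; else False.
- env.goto_joints(angles): joint-space move.
- env.grip(opening, f_grip=None): finger opening in m; f_grip is the grip in N (None keeps the last); returns when the fingers have stopped.
- env.dwell(seconds).
- kinematics.inverse_kinematics(position, orientation): joint angles nearest the present ones, or None.
- monitor.get_state(): the state.
- cams.camera(name): name is "scene" or "top"; returns (picture, depth): 384x512x3 uint8, blue, green, red; 384x512 float32, m along the optical axis (not along the pixel's ray), 0 where there is no reading.
- cams.calibration(name): a dict with "fx", "fy", "cx", "cy" (pixels), "rvec" (rotation vector, rad) and "tvec" (3), from world to camera coordinates, as OpenCV has them. Camera axes: x right, y down, z forward; pixel columns grow to the right and rows downward; lengths in m; the calibration is good to about 2 mm. A picture is of the moment at which its call begins. calibration takes no time and is no camera call.
A pose or a line that the arm cannot do raises env.PlanningError and nothing moves.
- env.job_done(): hands the job in; it is judged then, once.
Trained networks look in the newest picture that a camera, given by its name, has taken for a name from the list of things; names that differ only in an ending like _2 or _b are one class to them, and where a whole thing is asked for, a point or a joint stands for the part that bears it (a point fixed in the world has none). Each returns a list of dicts, best first, with "score" (0 to 1); they miss things now and then, are a little off and sometimes report something else, mostly with a low value. They report only what shows in the picture. A call takes as long as a camera call.
- spot_in(query, camera): "at" ([x, y, z] in m, in the coordinates of the camera as it stood for that picture, good to about 4 mm: the middle of the surface that is visible of it).
- mark_of(query, camera): "at" ([x, y, z] in m, in the coordinates of the camera as it stood for that picture, good to about 4 mm: a listed point, or the origin of a listed thing).
The state is a dict: "time": time; "qpos": joint angles; "joint_velocities": joint speeds; "joint_torque": joint torques, N m; "tcp_pos": TCP position; "orientation": TCP orientation; "force": force on the tool from outside, world axes, zero at the start; "torque": the same for the moment, N m; "opening": finger opening in m; "gripper_force": force on a finger pad.
Only numpy, scipy, OpenCV 4.12 (cv2) and the standard library are available. Lean on these libraries where they do the work, as an engineer would, in place of code of your own. Each camera call takes 0.05 s, during which the arm holds its last target. There are 200 camera calls.

TASK

It is a new week on the studio desk: press the white step button on the walnut case of the week dial, again and again, until the dial's long dark bar has come round to the black pointer on the rim, and leave the dial there. Do not press the similar white button on the round walnut lamp switch, and do not shift the mug.

Things in the scene. Friction and masses are not known exactly. Their poses are not given: they have to be found in the camera images.
- week_dial (a joint): Dial angle, rad, clockwise from above; 0 (or 6.28, a turn on) = long dark bar at black pointer, negative = still short. White 80 mm disc flat under a clear cover, top 52 mm up; turns forward only. A full press of the step button takes it to one of 7 stations 0.898 apart (0 is one); it may start between, then the first press moves it 0.2 to 1.2 steps. It stays when the button rises.
- step_top (a point): Centre of the top of the step button, 74 mm above the desk when up; x axis points to the dial, 90 mm off, and the pointer beyond it. White cap 34 mm across in a 46 mm collar, on the fixed walnut case (180 x 110, 38 mm high). Goes down 12 mm to a firm stop, about 4 N, and springs back: press calmly (under 50 mm/s) to the stop, closed fingers, then let it come right up.
- lamp_top (a point): Centre of the top of the lamp switch's push button, 74 mm above the desk: same cap and collar, but on a fixed round walnut puck 84 mm across, 38 mm high, with no dial. Not to be pressed.
- mug: White ceramic mug, 80 mm across, 92 mm high, one handle, standing loose on the desk; origin at the centre of its underside, z up. To be left where it is.

How it is judged:
By the outcome, as a careful person would: the job done as asked, in the order asked, and still so for the second after the job is handed in, with the robot touching nothing.
It also fails if it takes over 45 s, if anything falls off the work surface, if the arm or the gripper's body presses on something with over 40 N, if the wrist force passes 120 N, or if a joint passes its speed limit or range.

## Working session

There is one attempt and no reset: what is moved stays moved. The work goes in short steps, each a Python script; the robot and the scene stay as the last script left them, time stands still between calls to the robot, and variables do not carry over. Pictures are saved under pics/ and viewed, at most 10 in all, crops included, and the job is handed in when it is done.

```bash
mkdir -p pics; cat > h.py <<'E'
from cell import env, kinematics, monitor, cams, spot_in, mark_of
import numpy as np, cv2
def cal(n):
    c=cams.calibration(n); R=cv2.Rodrigues(np.array(c["rvec"],float))[0]; return c,R,np.array(c["tvec"],float).ravel()
def w(n,p):
    c,R,t=cal(n); return R.T@(np.array(p)-t)
def px(n,p):
    c,R,t=cal(n); q=R@np.array(p)+t; return np.array([c["fx"]*q[0]/q[2]+c["cx"],c["fy"]*q[1]/q[2]+c["cy"]])
def onplane(n,u,v,z):
    c,R,t=cal(n); d=R.T@np.array([(u-c["cx"])/c["fx"],(v-c["cy"])/c["fy"],1]); o=-R.T@t
    return o+d*(z-o[2])/d[2]
E
python3 - <<'E'
from h import *
for n in("scene","top"):
    im,d=cams.camera(n); cv2.imwrite(f"pics/{n}0.png",im)
    for q in("step_top","lamp_top","mug","week_dial"):
        f=mark_of if q!="week_dial" else spot_in
        for r in f(q,n)[:3]: print(n,q,round(r["score"],2),w(n,r["at"]).round(4),px(n,w(n,r["at"])).round(0))
print(monitor.get_state()["time"],monitor.get_state()["orientation"])
E
```

```text
scene step_top 0.43 [ 0.4852 -0.2681  0.0722] [225. 142.]
scene lamp_top 0.54 [0.5574 0.0177 0.0713] [258. 210.]
scene mug 0.57 [0.5019 0.2825 0.0034] [374. 321.]
scene mug 0.21 [0.555  0.0187 0.0736] [259. 209.]
top step_top 0.62 [ 0.4838 -0.2694  0.0757] [366. 195.]
top lamp_top 0.54 [0.5567 0.0153 0.0775] [250. 173.]
top mug 0.64 [ 0.5032  0.277  -0.0018] [152. 206.]
0.5 [-2.08286800e-05  9.91704345e-01  1.28539843e-01 -1.17533590e-05]
```

View pics/top0.png

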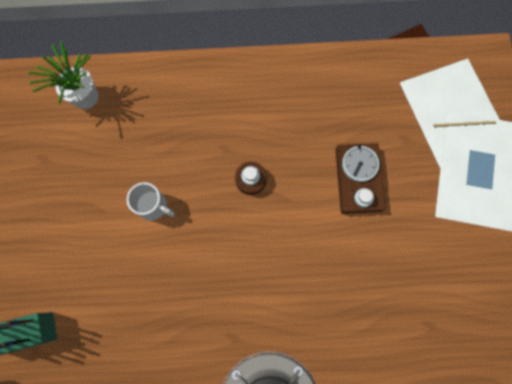

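View pics/scene0.png

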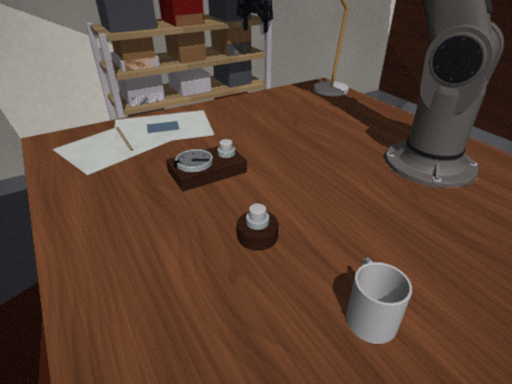

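The top view shows the walnut case with its button at about (365,197) and the dial at (361,163). The lamp switch is at (250,175) and the mug at (145,200). I'll enlarge the dial from both cameras.

```bash
cat >> h.py <<'E'
S=np.array([0.4845,-0.2688,0.074])
def rect(n,im,k=4000,half=0.06,C=None,ax=None):
    """metric overhead picture of dial: up = direction button->dial, z=0.05"""
    a=ax/np.linalg.norm(ax); l=np.array([a[1],-a[0]])  # right (seen from above)
    s=int(2*half*k); P=[]
    for sx,sy in((-1,1),(1,1),(1,-1),(-1,-1)): P.append(px(n,[*(C+half*(sx*l+sy*a)),0.052]))
    H=cv2.getPerspectiveTransform(np.float32(P),np.float32([[0,0],[s,0],[s,s],[0,s]]))
    return cv2.warpPerspective(im,H,(s,s),flags=cv2.INTER_CUBIC)
E
python3 - <<'E'
from h import *
D=onplane("top",361,163,0.05)[:2]; print(D, np.linalg.norm(D-S[:2]), onplane("top",364.5,197,0.074))
ax=D-S[:2]
o=[]
for n in("top","scene"):
    im=cv2.imread(f"pics/{n}0.png"); o.append(cv2.resize(rect(n,im,C=D,ax=ax),(400,400)))
cv2.imwrite("pics/r0.png",np.hstack(o))
E
```

```text
[ 0.57309855 -0.27176215] 0.08864805225918002 [ 0.47883263 -0.2654      0.074     ]
```

View pics/r0.png

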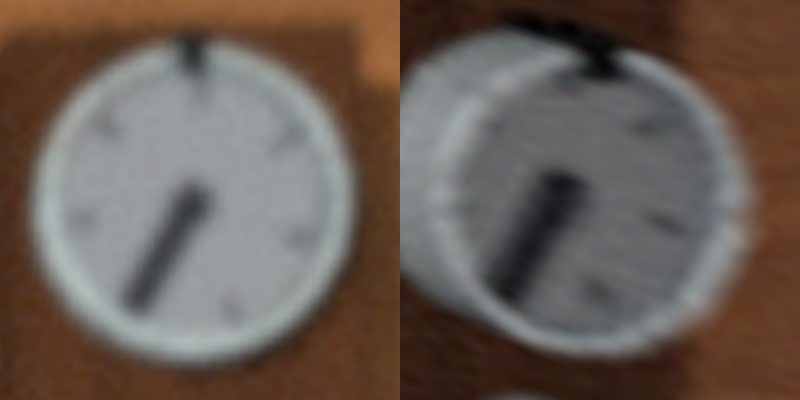

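The bar stands at about 211° clockwise from the pointer, or about -2.6 rad, which is roughly 2.9 steps short. I'll do one press, then look again.

```bash
cat >> h.py <<'E'
B=np.array([0.483,-0.268])
D=np.array([0.5731,-0.2718]); AX=D-S[:2]
def press():
    env.movel([*B,0.079],velocity=0.06)
    hit=env.movel([*B,0.0585],velocity=0.02,stop_force=14)
    s=monitor.get_state(); print("hit",hit,s["tcp_pos"],s["force"],s["time"])
    env.dwell(0.2)
    env.movel([*B,0.079],velocity=0.025); env.movel([*B,0.11],velocity=0.1); env.dwell(0.3)
def look(name):
    o=[]
    for n in("top","scene"):
        im,_=cams.camera(n); r=rect(n,im,C=D,ax=AX); cv2.imwrite(f"pics/full_{n}_{name}.png",im); o.append(cv2.resize(r,(400,400)))
    cv2.imwrite(f"pics/{name}.png",np.hstack(o))
E
python3 - <<'E'
from h import *
env.grip(0.0)
q=[0,0.99170434,0.12853984,0]
env.reach([*B,0.14],q)
press(); look("p1")
E
```

```text
hit True [ 0.48320006 -0.26814112  0.0620864 ] [-0.90102342  1.19955639  7.62879259] 5.075
```

View pics/p1.png

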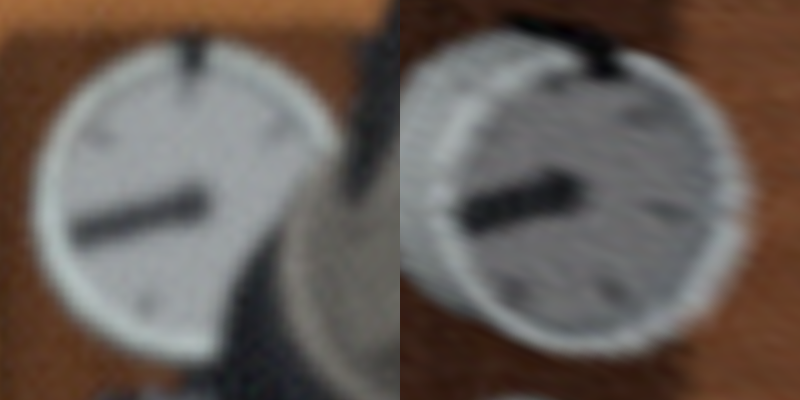

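The bar is now at about 257°, so two steps remain, and the full 12 mm of travel was reached. I'll do one more press and check.

```bash
python3 - <<'E'
from h import *
press(); look("p2")
E
```

```text
hit True [ 0.48326502 -0.26818925  0.06208783] [-1.88523354  0.67434021  6.75366487] 8.4667
```

View pics/p2.png

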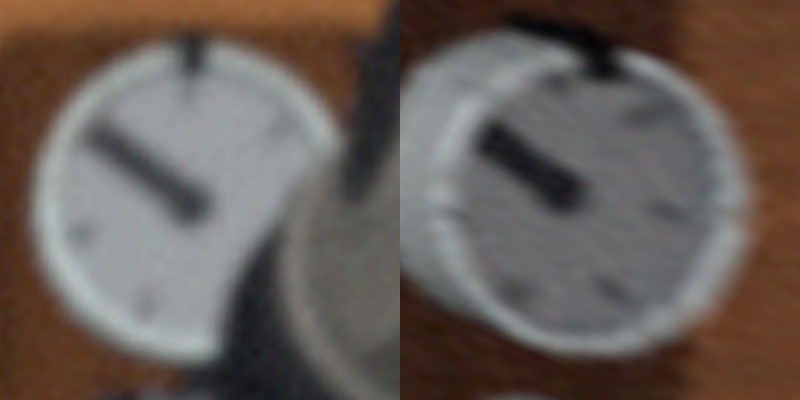

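The bar runs from (192,205) to (92,130), about 53° short, so one step remains. After this press I'll raise the arm clear and look.

```bash
python3 - <<'E'
from h import *
press(); env.movel([*B,0.2],velocity=0.1); env.movel([0.40,-0.36,0.23],velocity=0.15); look("p3")
s=monitor.get_state(); print(s["time"],s["force"])
E
```

```text
hit True [ 0.48328409 -0.26819525  0.0620793 ] [-1.29602688  0.74391841  8.29533077] 11.8583
15.8083 [-0.61955403  0.18029347  0.37507624]
```

View pics/p3.png

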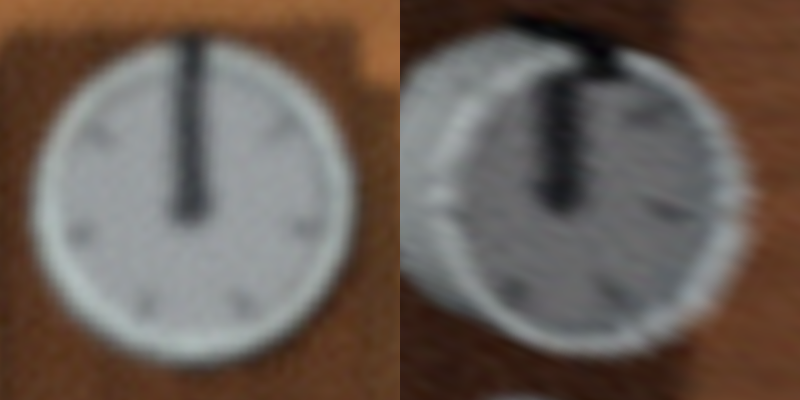

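The bar now runs straight up from (190,210) into the pointer at (192,45), and the arm is clear.

```bash
python3 -c "
from h import *
print(env.job_done())"
```

```text
the job is handed in; nothing more can be done
None
```

The dial's long dark bar is at the black pointer after three full presses of the step button; the lamp switch and mug were not touched, and the job is handed in.

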